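Check the key of the worktop-light panel

TASK

The control panel of the worktop lights is due its key check. First slide the panel's fader until it stands level with the small pointer clip beside its track, and let go of it; then take the push gauge out of its holder and hold its foot on the ringed spot in the middle of the large round key, with the gauge square to the sloping panel, pressing lightly so that the key goes about half way in (never hard). Finish while holding it so: the gauge stays in the gripper with the key half pressed, the fader still at the pointer, and the honey jar, mug and spice jar not disturbed.

Things in the scene. Friction and masses are not known exactly. Their poses are not given: they have to be found in the camera images.
- console: Sloping white console, 150 deep (x) x 300 wide (y) mm, fixed; 22 mm high in front, 77 at the back. Origin: centre of underside; x to its back, y to its left, z up; only position and yaw vary. The face rises to the back at 20 deg: outward normal (-0.342,0,0.940) in the console frame, 49 mm high at mid-depth. Fader in its left half, large round key in the right; two flat square keys between.
- fader_top (a point): Centre of the top of the fader's black grip (white line across it). Grip: 24 mm up the slope x 14 mm along the track (pinch here), 8 to 28 mm above the face (square to it), on a thin stem. Axes: y along the track to the console's left, z = outward normal of the face. Moves along the console's y, at mid-depth of the face.
- fader (a joint): Fader travel in m: 0 at the left end of the track (console y = +0.120), growing to the right (-y of the console) to 0.070 at the right end (console y = +0.050). Stays where it is left; friction about 1.5 N.
- pointer: Small grey arrow-shaped clip, 17 x 12 x 4 mm, on the face just in front of the fader's track (26 mm down the slope from its middle line), pointing at it; fixed, its place along the track varies. Origin: middle of the arrow, on the face; axes those of the console. The fader is level with it when both have the same console y.
- key_top (a point): Centre of the top of the large round key (36 mm across), which is the marked spot: the middle of a pale ring 22 mm across. Console y = -0.080, mid-depth of the face, 14 mm proud of it when not pressed, in a collar 47 mm across and 3 mm high. It moves with the key. Axes: z = outward normal of the face (20 degrees from vertical), y to the console's left.
- key (a joint): How far the key is pressed in along the normal, in m: 0 free, 0.010 fully in. Spring of 0.7 N per mm (half way, 0.005, takes 3.5 N).
- gauge: Push gauge, a round stick 130 mm long, 0.12 kg or so, upright in its holder, foot down. Origin: centre of the flat end of its foot; z along it from the foot to the other end. Foot 10 mm across, shaft 8 mm across up to 36 mm, steel collar 32 mm across at 36-46 mm, black grip 30 mm across at 46-125 mm, cap to 130 mm. Yaw does not matter.
- holder: Grey square block, 64 x 64 mm (foot plate 74 x 74), 48 mm high, fixed; on the right or the left of the console. Origin: centre of underside. Hole 20 mm wide, 42 mm deep from the top; the gauge hangs in it by its collar on the block's top, foot 12 mm above the worktop, with 5 mm of play sideways; lift it over 40 mm to clear the hole.
- honey_jar: Bystander: honey jar, 64 mm across, 87 mm high, on the other side of the console than the holder. Origin: centre of its underside.
- mug: Bystander: mug, 80 mm across, 102 mm high, handle on one side (115 mm over it), behind the console to the right. Origin: centre of its underside.
- spice_jar: Bystander: spice jar, 41 mm across, 105 mm high, behind the console to the left. Origin: centre of its underside.

How it is judged (in metres and radians):
On the way, in this order (a step that is already met when the one before it is completed fails the run):
1. the fader stands level with the pointer, let go (y of fader_top in the frame of pointer between -0.004 and 0.004 m and contact force between anything else and console below 0.1 N), for 0.2 s.
2. the gauge is held clear of its holder (height (world z) of gauge above 0.052 m and contact force between the fingers and gauge above 1 N), for 0.2 s.
At the end, for the whole second after the job is handed in: Gauge gripped, foot within 7 mm of the ringed spot's centre, square to the face within 0.11 rad, at rest, pressing the key in 2 to 8 mm with 0.8 to 8 N, clear of its holder; fingers off the panel; fader within 4 mm of the pointer; bystanders upright within 30 mm of their places (y of fader_top in the frame of pointer between -0.004 and 0.004 m and distance between gauge and key_top below 0.007 m and angle between the z axis of gauge and the z axis of key_top, either way round below 0.11 rad and angle between gauge's own z axis and vertical below 0.6 rad and contact force between gauge and console between 0.8 and 8 N and value of joint key between 0.002 and 0.008 m and contact force between the fingers and gauge above 1 N and contact force between gauge and holder below 0.1 N and contact force between the fingers and console below 0.1 N and linear speed of gauge below 0.02 m/s and angle between each of honey_jar, mug, spice_jar's own z axis and vertical below 0.2 rad and distance of each of honey_jar, mug, spice_jar from where it was at the start of the episode below 0.03 m); the arm keeps its last pose, push and grip.
It fails at once if the key is pushed hard by the gauge (over 15 N) (contact force between gauge and console above 15 N).
It fails at once if the honey jar is knocked over or pushed more than 3 cm (distance of honey_jar from where it was at the start of the episode above 0.03 m or angle between honey_jar's own z axis and vertical above 0.4 rad).
It fails at once if the mug is knocked over or pushed more than 3 cm (distance of mug from where it was at the start of the episode above 0.03 m or angle between mug's own z axis and vertical above 0.4 rad).
It fails at once if the spice jar is knocked over or pushed more than 3 cm (distance of spice_jar from where it was at the start of the episode above 0.03 m or angle between spice_jar's own z axis and vertical above 0.4 rad).
It also fails if it takes over 54 s, if anything falls off the work surface, if the arm or the gripper's body presses on something with over 40 N, if the wrist force passes 120 N, or if a joint passes its speed limit or range.

ROBOT

A 6-joint arm with a two-finger parallel gripper is mounted at the origin on a cart in front of the work surface, level with it; the furniture and walls round the work are solid. World frame = base frame: x ahead of the robot, y to its left, z up, the work surface at z = 0. Lengths are in mm, angles in degrees, forces in N, time in s.
With the tool pointing down it reaches from about 300 to 850 mm from the base axis. Payload 4.2 kg.
Tool frame: the origin (TCP) lies between the finger pads; the fingertips stand 11 mm ahead of it and the grasp point (between the pads) lies 8 mm behind it (env.tips_ahead is the distance from the TCP to the fingertips, in mm); z points along the fingers, y is the line along which they close (so a half turn about z gives the same grasp; the last joint's range is limited). The gripper opens to 91 mm and grips with 3 to 60 N. Pads are 32 mm wide; open, the fingers measure 118 mm over their backs; the gripper's body (76 mm by 178 mm) begins 60 mm behind the grasp point.
Start: joints at [68.468, 18.312, 89.639, -0, 72.044, -1.146], TCP at [200.298, 539.001, 224.976] pointing down, gripper open.
Joint ranges: [-177.97, 177.97], [-48.28, 115.42], [12.27, 149.76], [-77.06, 257.06], [2.81, 150.46], [-146.56, 146.56]. Speed limits (degrees/s): [147.25, 147.25, 180, 180, 180, 180].

INTERFACE

Orientations are given as [roll, pitch, yaw] about the fixed x, y, z axes, in that order (R = Rz(yaw) Ry(pitch) Rx(roll)).
In Python, from workcell import env, cams gives the robot as it stands.
- The arm moves only by the tool step_arm, never from a script. Its arguments are lists of equal length, an entry for each row: "linear": the shift along the tool's x, y, z in units of 30 cm (1.0 is 30 cm), a list of three; "turn": the turn about the tool's z in units of 360 degrees (1.0 is 360 degrees). In form: {"linear": [[tx, ty, tz], ...], "turn": [turn, ...]}. A call has 1 to 20 rows; each row is the pose to reach, as a shift and turn from the pose commanded when the call began, along the tool's axes at that moment, turning the shorter way round; what a row does not reach only later rows make up. A row lasts 1/8 s, in which the tool goes at most 62.5 mm and 10.7 degrees, less where a joint would pass 70% of its speed; a pose out of reach is approached as far as the arm can. A call with a number of a shift or a turn outside -1 to 1 is refused whole. A call with a gripper value outside its range is refused whole. "fingers" is the closure, from -1 (fully open) to 1 (shut), so that 0 is half open, set as the call begins (left out, the last holds). The fingers move at their own pace and stop on an object; "force" is the grip in N (left out, the last holds). Time passes only in rows, so rows that repeat a pose let the fingers close. It gives the time, the measured TCP pose, the force, the opening and the grip force at its end, in the units of the state.
- env.state(): the state, without advancing time (a new reading comes with each control period).
- cams.grab_frame(name): name is "scene" or "top" or "wrist"; returns a dict with "color" (480x640x3 uint8, blue, green, red), "fx", "fy", "cx", "cy" (pixels), "extrinsics" (4x4, takes a point from camera to world coordinates); the wrist camera has in their place "tool_from_camera" (4x4, takes a point from camera to tool coordinates, whose origin is the TCP and whose axes are the flange's). Camera axes: x right, y down, z forward; pixel columns grow to the right and rows downward; lengths in mm; the calibration is good to about 2 mm. A picture is of the moment at which its call begins: read the wrist's pose just before it. There is no depth.
- env.job_done(): hands the job in; it is judged then, once.
The state is a dict: "time_s": time; "qpos": joint angles; "qvel": joint speeds; "effort": joint torques, N m; "ee_pos": TCP position; "ee_rot": TCP orientation; "force": force on the tool from outside, world axes, zero at the start; "torque": the same for the moment, N m; "gripper_width": finger opening in mm; "gripper_force": force on a finger pad.
Only numpy, scipy, OpenCV 4.12 (cv2) and the standard library are available. Lean on these libraries where they do the work, as an engineer would, in place of code of your own. Each camera call takes 0.05 s, during which the arm holds its last target. There are 200 camera calls.

## Working session

There is one attempt and no reset: what is moved stays moved. The work goes in short steps, Python scripts to look and compute and a tool call to move; the robot and the scene stay as the last step left them, time stands still between calls to the robot, and variables do not carry over. Pictures are saved under pics/ and viewed, at most 10 in all, crops included, and the job is handed in when it is done.

Besides the shell and the picture viewer there is one more tool, called after "Call:" by a JSON object that holds its "api" and its "payload". step_arm: Moves the arm, as the interface text tells. Its arguments: {"type":"object","properties":{"linear":{"type":"array"},"turn":{"type":"array"},"fingers":{"type":"number"},"force":{"type":"number"}},"required":["linear","turn"]}

```bash
ls; mkdir -p pics; cat > h.py <<'E'
import numpy as np,cv2
from workcell import env,cams
from scipy.spatial.transform import Rotation as R
def grab(n,fn):
    s=env.state(); f=cams.grab_frame(n)
    cv2.imwrite('pics/'+fn,f['color'])
    T=np.array(f['extrinsics']) if n!='wrist' else pose(s)@np.array(f['tool_from_camera'])
    np.savez('pics/'+fn+'.npz',T=T,K=[f['fx'],f['fy'],f['cx'],f['cy']])
    return f['color'],T,(f['fx'],f['fy'],f['cx'],f['cy'])
def pose(s):
    T=np.eye(4);T[:3,:3]=R.from_euler('xyz',s['ee_rot'],degrees=True).as_matrix();T[:3,3]=s['ee_pos'];return T
def load(fn):
    d=np.load('pics/'+fn+'.npz');return d['T'],d['K']
def ray(fn,u,v):
    T,K=load(fn);d=T[:3,:3]@np.array([(u-K[2])/K[0],(v-K[3])/K[1],1]);return T[:3,3],d
def onz(fn,u,v,z):
    o,d=ray(fn,u,v);return o+d*(z-o[2])/d[2]
def proj(fn,P):
    T,K=load(fn);p=(np.atleast_2d(P)-T[:3,3])@T[:3,:3];return np.c_[K[0]*p[:,0]/p[:,2]+K[2],K[1]*p[:,1]/p[:,2]+K[3]]
E
python3 - <<'E'
from h import *
for n in('scene','top'):
    _,T,K=grab(n,n+'.png');print(T.round(2),K)
s=env.state();print(s)
E
```

```text
pics
[[ 4.8000e-01 -6.1000e-01  6.3000e-01 -1.6576e+02]
 [-8.8000e-01 -3.4000e-01  3.4000e-01 -3.1925e+02]
 [ 1.0000e-02 -7.2000e-01 -7.0000e-01  8.3993e+02]
 [ 0.0000e+00  0.0000e+00  0.0000e+00  1.0000e+00]] (474.44832768014635, 474.44832768014635, 321.5224484755963, 239.7255925799276)
[[-3.00000e-02 -1.00000e+00  9.00000e-02  3.91630e+02]
 [-1.00000e+00  3.00000e-02  3.00000e-02  1.48300e+01]
 [-3.00000e-02 -9.00000e-02 -1.00000e+00  1.34488e+03]
 [ 0.00000e+00  0.00000e+00  0.00000e+00  1.00000e+00]] (459.47532022669446, 459.47532022669446, 320.9972025940379, 238.5280869500314)
{'time_s': 0.1, 'qpos': array([ 6.84700866e+01,  1.83467778e+01,  8.96990320e+01, -1.97468689e-03,
        7.20448788e+01, -1.14617250e+00]), 'qvel': array([ 0.08536165, -0.01132341, -0.18495013, -0.00043115, -0.02117693,
       -0.04779915]), 'effort': array([ 5.09462116e-04, -4.13331735e+01, -2.32510364e+01,  7.30563956e-02,
        4.20022616e-02, -5.80627557e-05]), 'ee_pos': array([200.12667932, 538.58160955, 224.21898549]), 'ee_rot': array([-1.79909292e+02,  6.31179062e-05,  1.59616869e+02]), 'force': array([0.15306974, 0.18550736, 0.03067962]), 'torque': array([ 0.0417984 , -0.05550252,  0.05073976]), 'gripper_force': 0.0, 'gripper_width': 90.83210814627991}
```

View pics/scene.png

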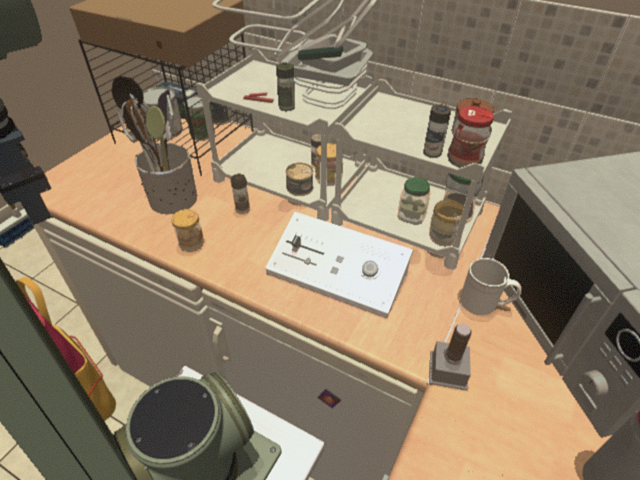

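View pics/top.png

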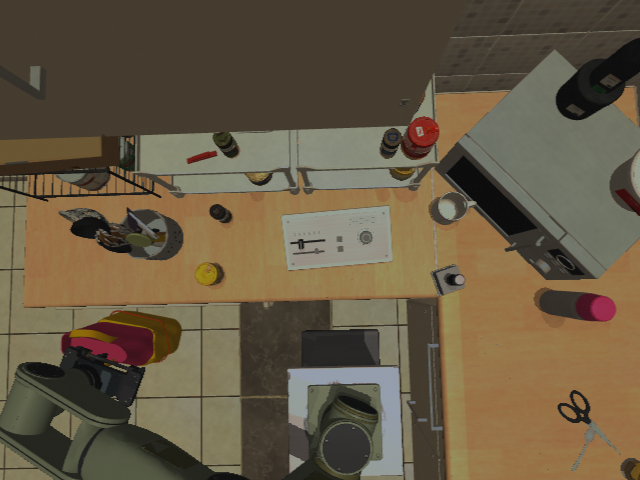

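The scene picture shows the console in the middle, the fader near its left end at (297,242), the pointer clip at (308,261) and the round key at (370,268). The holder with the gauge is at (455,355), right of the console. The mug is at (485,285), the honey jar at (187,228) and the spice jar at (240,192).

```bash
python3 - <<'E'
from h import *
from scipy.optimize import least_squares
c20,s20=np.cos(np.radians(20)),np.sin(np.radians(20))
# top-face corners in console frame: front z22, back z77
C=np.array([[75,150,77],[75,-150,77],[-75,-150,22],[-75,150,22],[-14*s20,-80,49+14*c20]])
uvs={'top.png':[(283,216),(389,206),(391,262),(288,270),(365,238)],'scene.png':[(306,215),(411,250),(385,308),(268,270),(370,267)]}
def w(p): 
    c,s=np.cos(p[2]),np.sin(p[2]);return C@np.array([[c,s,0],[-s,c,0],[0,0,1]])+[p[0],p[1],0]
for ks in (['top.png'],['scene.png'],['top.png','scene.png']):
    f=lambda p:np.concatenate([(proj(k,w(p))-uvs[k]).ravel() for k in ks])
    r=least_squares(f,[500,0,0]);print(ks,r.x[:2].round(1),np.degrees(r.x[2]).round(2),r.fun.round(1))
print('gauge top',onz('top.png',457,280,142),onz('scene.png',464,329,142),'holder top',onz('top.png',448,279,48))
for n,u,v,z in(('mug',450,207,102),('honey',208,273,87),('spice',220,212,105)):print(n,onz('top.png',u,v,z))
a=cv2.imread('pics/top.png')[190:310,270:480];b=cv2.imread('pics/scene.png')[200:400,260:500]
cv2.imwrite('pics/c.png',np.vstack([cv2.resize(a,(800,457))[:300*1] ,cv2.resize(b[:120],(800,300))]) )
print(env.state()['ee_rot'])
E
```

```text
['top.png'] [512.4   4.7] 3.06 [-1.3 -0.2  0.   0.8  0.7 -0.5 -0.4 -0.1  1.1 -0.1]
['scene.png'] [516.7  -1.1] 1.59 [-7.9 -4.7  3.4  0.4  2.6  5.  -0.4 -4.7  1.5  0.5]
['top.png', 'scene.png'] [514.8   1.1] 2.34 [ 0.2 -1.8  1.7  0.6  1.6 -0.7  0.4 -1.6  2.3 -0.6 -9.8 -4.2  2.1 -0.1
  2.1  4.7 -1.8 -3.8  0.5  0.4]
gauge top [ 388.30586809 -300.36390421  142.        ] [ 389.22293044 -309.83492109  142.        ] holder top [ 391.47087714 -300.25735513   48.        ]
mug [ 585.69440516 -302.58233104  102.        ]
honey [425.05495994 363.503938    87.        ]
spice [590.75507124 324.8722956  105.        ]
[-1.79909292e+02  6.31179062e-05  1.59616869e+02]
```

```bash
cat >> h.py <<'E'
def plan(p,yaw=None):
    s=env.state();T=pose(s);d=T[:3,:3].T@(np.array(p)-T[:3,3])
    t=0 if yaw is None else -((yaw-s['ee_rot'][2]+180)%360-180)
    print('linear',(d/300).round(4),'turn',round(t/360,4),'rows',np.ceil(max(np.linalg.norm(d)/62.5,abs(t)/10.7)))
E
python3 - <<'E'
from h import *
plan([480,90,245],183)
print(cams.grab_frame('wrist')['tool_from_camera'].round(2))
E
```

```text
linear [-1.3953 -1.0768 -0.0676] turn -0.065 rows 9.0
[[   0.     -0.97   -0.25   72.11]
 [   1.      0.      0.      0.95]
 [  -0.     -0.25    0.97 -160.32]
 [   0.      0.      0.      1.  ]]
```

Call:
{"api": "step_arm", "payload": {"linear": [[-0.7, -0.54, 0.0], [-0.7, -0.54, 0.0], [-0.7, -0.54, 0.0], [-0.7, -0.54, 0.0], [-0.7, -0.54, 0.0], [-0.7, -0.54, 0.0]], "turn": [-0.065, -0.065, -0.065, -0.065, -0.065, -0.065], "fingers": -0.2}}

```text
time_s: 0.9
ee_pos: [341.2, 312.9, 224.9]
ee_rot: [180.0, -0.0, -177.2]
force: [-0.3, 0.3, -0.6]
gripper_width: 54.5
gripper_force: 0.0
```

```bash
python3 - <<'E'
from h import *
plan([480,90,245],183);print(env.state()['ee_pos'],env.state()['ee_rot'])
E
```

```text
linear [-0.4253 -0.7649 -0.0671] turn -0.0004 rows 5.0
[341.18289245 312.87397188 224.9020744 ] [ 1.79998450e+02 -9.82013209e-03 -1.77160661e+02]
```

Call:
{"api": "step_arm", "payload": {"linear": [[-0.425, -0.765, -0.067], [-0.425, -0.765, -0.067], [-0.425, -0.765, -0.067], [-0.425, -0.765, -0.067], [-0.425, -0.765, -0.067], [-0.425, -0.765, -0.067]], "turn": [0, 0, 0, 0, 0, 0]}}

```text
time_s: 1.65
ee_pos: [480.1, 92.2, 244.7]
ee_rot: [179.9, -0.1, -177.0]
force: [-0.0, -0.7, -0.5]
gripper_width: 54.4
gripper_force: 0.0
```

```bash
python3 - <<'E'
from h import *
grab('wrist','w1.png');print(env.state()['ee_pos'])
E
```

```text
[479.51730847  92.81300776 244.64234881]
```

View pics/w1.png

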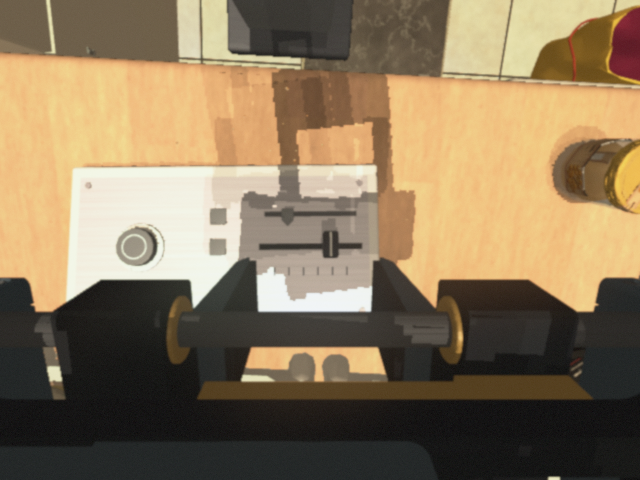

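```bash
python3 - <<'E'
from h import *
a=cv2.imread('pics/w1.png')[160:310,60:400]
a=cv2.convertScaleAbs(cv2.resize(a,(782,345),interpolation=cv2.INTER_CUBIC),alpha=1.3)
b=cv2.imread('pics/w1.png')[195:295,240:380]
b=cv2.convertScaleAbs(cv2.resize(b,(350,250),interpolation=cv2.INTER_CUBIC),alpha=1.5)
o=np.zeros((595,782,3),np.uint8);o[:345]=a;o[345:,:350]=b
cv2.imwrite('pics/w1c.png',o)
E
```

```text
(no output)
```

View pics/w1c.png

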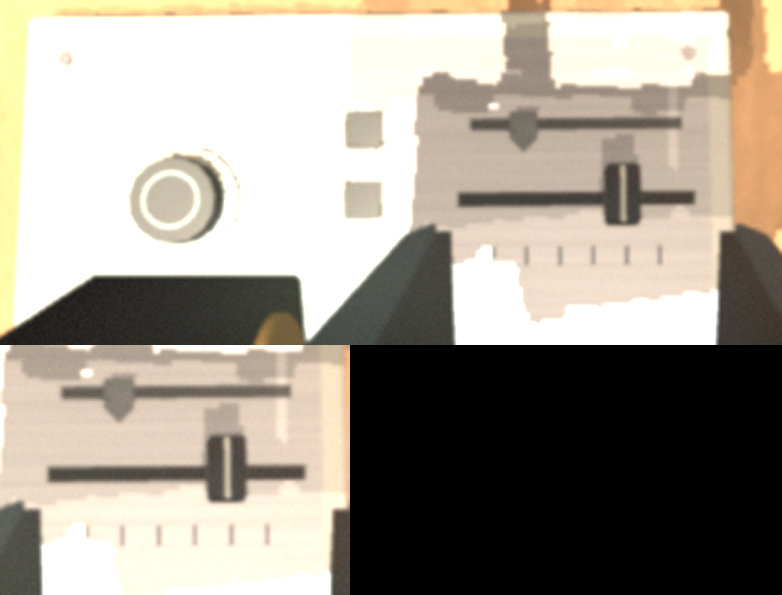

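```bash
cat > fit.py <<'E'
from h import *
from scipy.optimize import least_squares
c20,s20=np.cos(np.radians(20)),np.sin(np.radians(20))
n=np.array([-s20,0,c20]);up=np.array([c20,0,s20])
def world(p,C):
    c,s=np.cos(p[2]),np.sin(p[2]);return np.atleast_2d(C)@np.array([[c,s,0],[-s,c,0],[0,0,1]])+[p[0],p[1],0]
def P(y,u=0,h=0): return np.array([0,y,49.3])+u*up+h*n
E
python3 - <<'E'
from fit import *
k='w1.png'
C=np.array([P(-80,0,14),P(85)]);uv=np.array([(133.9,246.5),(310.4,246.3)])
r=least_squares(lambda p:(proj(k,world(p,C))-uv).ravel(),[512,5,.05])
p=r.x;print(p[:2],np.degrees(p[2]),r.fun)
q=least_squares(lambda v:(proj(k,world(p,P(v[0],v[1],28)))-[330.4,244.3]).ravel(),[100,0]);print('fader',q.x)
q2=least_squares(lambda v:(proj(k,world(p,P(v[0],v[1],3)))-[287.4,216.1]).ravel(),[70,-26]);print('pointer',q2.x)
np.save('p.npy',p)
fp=world(p,P(q.x[0],0,28))[0];print('fader top w',fp, 'end',world(p,P(q2.x[0],0,28))[0])
print('key w',world(p,P(-80,0,14)))
print('corners',proj(k,world(p,[[-75,-150,22],[-75,150,22]])))
print(proj('top.png',world(p,[[75,150,77],[75,-150,77],[-75,-150,22],[-75,150,22],P(-80,0,14)])))
E
```

```text
[514.30800814   7.00460155] 3.4554599595901747 [ 0.07825936 -0.00796728 -0.08140152 -0.00163887]
fader [103.36430484   0.39835839]
pointer [ 62.92845083 -29.38644246]
fader top w [498.51881928 109.60378093  75.61139338] end [500.95599337  69.24144116  75.61139338]
key w [[514.35023951 -73.13855699  62.45569669]]
corners [[ 73.11605202 167.85060368]
 [375.271952   165.63383115]]
[[280.68012745 215.50500933]
 [387.96305099 205.81712266]
 [391.00470956 260.50182239]
 [286.97224596 269.62125496]
 [365.2247499  237.01939385]]
```

```bash
python3 - <<'E'
from fit import *
p=np.load('p.npy');w=world(p,P(103.4,0,18))[0];print(w,env.state()['ee_rot'],env.state()['ee_pos'])
plan([w[0],w[1],73],180+np.degrees(p[2]))
E
```

```text
[501.93065119 109.84555563  66.21446717] [ 1.79942024e+02 -7.53556918e-02 -1.76944874e+02] [479.51730847  92.81300776 244.64234881]
linear [-0.0784  0.0521  0.5721] turn -0.0011 rows 3.0
```

Call:
{"api": "step_arm", "payload": {"linear": [[-0.078, 0.052, 0.2], [-0.078, 0.052, 0.35], [-0.078, 0.052, 0.45], [-0.078, 0.052, 0.45], [-0.078, 0.052, 0.45]], "turn": [-0.001, -0.001, -0.001, -0.001, -0.001]}}

```text
time_s: 2.33
ee_pos: [503.1, 109.7, 111.3]
ee_rot: [180.0, 0.1, -176.5]
force: [0.3, -0.4, 1.0]
gripper_width: 54.8
gripper_force: 0.0
```

```bash
python3 - <<'E'
from fit import *
p=np.load('p.npy');w=world(p,P(103.4,0,18))[0]
plan([w[0],w[1],73],180+np.degrees(p[2]))
grab('wrist','w2.png')
a=cv2.imread('pics/w2.png')[150:400,150:500];cv2.imwrite('pics/w2c.png',cv2.resize(a,(700,500)))
E
```

```text
linear [0.0042 0.0007 0.1278] turn 0.0001 rows 1.0
```

View pics/w2c.png

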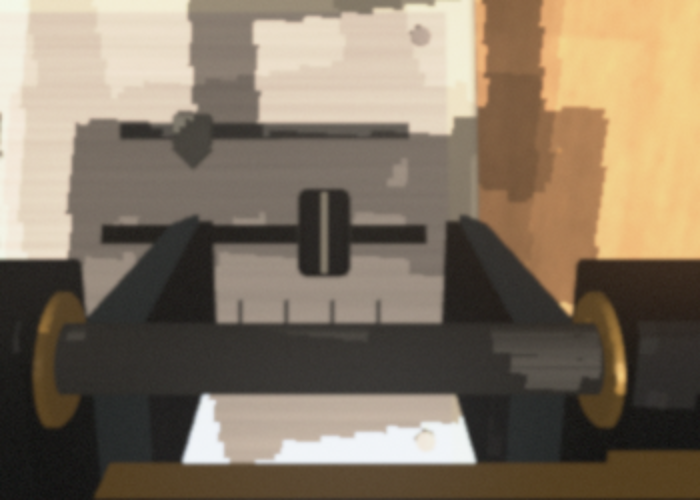

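The fader (324,232 in the crop) stands centred between the open fingers, and the pointer is at (193,138). I'll go down and pinch.

Call:
{"api": "step_arm", "payload": {"linear": [[0.004, 0.001, 0.07], [0.004, 0.001, 0.127], [0.004, 0.001, 0.127]], "turn": [0, 0, 0]}}

```text
time_s: 2.75
ee_pos: [501.4, 108.8, 72.5]
ee_rot: [180.0, 0.0, -176.6]
force: [0.4, -0.6, 0.6]
gripper_width: 54.6
gripper_force: 0.0
```

Call:
{"api": "step_arm", "payload": {"linear": [[0, 0, 0], [0, 0, 0], [0, 0, 0], [0, 0, 0], [0, 0, 0]], "turn": [0, 0, 0, 0, 0], "fingers": 1.0, "force": 6}}

```text
time_s: 3.38
ee_pos: [501.5, 108.5, 72.1]
ee_rot: [180.0, 0.0, -176.6]
force: [-0.4, 0.1, 2.1]
gripper_width: 13.9
gripper_force: 6.0
```

```bash
python3 - <<'E'
from fit import *
k='w2.png';p=np.load('p.npy')
u=lambda x,y:[150+x/2,150+y/2]
q=least_squares(lambda v:(proj(k,world(p,P(v[0],v[1],28)))-u(324,232)).ravel(),[100,0]);print('fader',q.x)
q2=least_squares(lambda v:(proj(k,world(p,P(v[0],v[1],3)))-u(193,138)).ravel(),[70,-26]);print('pointer',q2.x)
q2=least_squares(lambda v:(proj(k,world(p,P(v[0],v[1],0)))-u(263.5,235)).ravel(),[70,-26]);print('track mid',q2.x)
s=env.state();print(s['ee_pos'],s['gripper_width'],s['force'])
d=s['ee_pos']-world(p,P(0,0,0))[0];print('tool console y',-np.sin(p[2])*d[0]+np.cos(p[2])*d[1])
E
```

```text
fader [103.51487473  -0.22125441]
pointer [ 63.00789784 -29.5496746 ]
track mid [84.74221435  0.19632681]
[501.54931117 108.52573665  72.13025941] 13.918490233476119 [-0.43536028  0.11584912  2.05826496]
tool console y 102.10556486134885
```

Call:
{"api": "step_arm", "payload": {"linear": [[0, -0.05, 0], [0, -0.1, 0], [0, -0.133, 0], [0, -0.133, 0], [0, -0.133, 0]], "turn": [0, 0, 0, 0, 0]}}

```text
time_s: 4.0
ee_pos: [504.0, 68.2, 72.1]
ee_rot: [-180.0, 0.0, -176.6]
force: [0.1, -1.3, 3.0]
gripper_width: 13.6
gripper_force: 6.0
```

Call:
{"api": "step_arm", "payload": {"linear": [[0, 0, 0], [0, 0, 0], [0, 0, 0]], "turn": [0, 0, 0], "fingers": -0.4}}

```text
time_s: 4.38
ee_pos: [503.6, 69.0, 71.7]
ee_rot: [180.0, -0.0, -176.6]
force: [1.0, -1.2, 0.5]
gripper_width: 41.1
gripper_force: 0.0
```

Call:
{"api": "step_arm", "payload": {"linear": [[0, 0, -0.1], [0, 0, -0.2], [0, 0, -0.35], [0, 0, -0.35], [0, 0, -0.35]], "turn": [0, 0, 0, 0, 0]}}

```text
time_s: 5.0
ee_pos: [503.1, 68.8, 176.3]
ee_rot: [180.0, -0.1, -176.6]
force: [-0.6, -0.2, -0.8]
gripper_width: 64.1
gripper_force: 0.0
```

```bash
python3 - <<'E'
from h import *
grab('wrist','w3.png')
a=cv2.imread('pics/w3.png')[150:350,100:500];cv2.imwrite('pics/w3c.png',cv2.resize(a,(800,400)))
E
```

```text
(no output)
```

View pics/w3c.png

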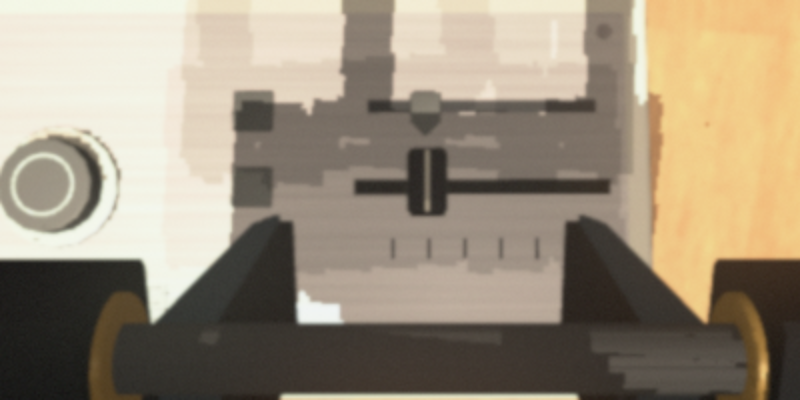

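```bash
python3 - <<'E'
from fit import *
k='w3.png';p=np.load('p.npy')
u=lambda x,y:[100+x/2,150+y/2]
q=least_squares(lambda v:(proj(k,world(p,P(v[0],v[1],28)))-u(427,182)).ravel(),[100,0]);print('fader',q.x)
q2=least_squares(lambda v:(proj(k,world(p,P(v[0],v[1],3)))-u(425,113)).ravel(),[70,-26]);print('pointer',q2.x)
q2=least_squares(lambda v:(proj(k,world(p,P(v[0],v[1],14)))-u(42.5,184)).ravel(),[-80,0]);print('key',q2.x)
q2=least_squares(lambda v:(proj(k,world(p,P(v[0],v[1],0)))-u(482.5,187)).ravel(),[-80,0]);print('track',q2.x)
plan([388,-220,250],180+np.degrees(p[2]))
E
```

```text
fader [63.4367112   0.45452279]
pointer [ 62.64171014 -28.89429709]
key [-8.02820540e+01 -6.99306992e-02]
track [ 8.51908577e+01 -3.65119802e-02]
linear [ 0.4395 -0.9382 -0.2465] turn -0.0002 rows 6.0
```

```bash
python3 - <<'E'
from fit import *
p=np.load('p.npy')
plan([435,-205,250]);plan([435,-300,250])
E
```

```text
linear [ 0.2802 -0.8975 -0.2469] turn 0.0 rows 5.0
linear [ 0.2988 -1.2136 -0.2468] turn 0.0 rows 7.0
```

Call:
{"api": "step_arm", "payload": {"linear": [[0.1, -0.2, -0.247], [0.28, -0.93, -0.247], [0.28, -0.93, -0.247], [0.28, -0.93, -0.247], [0.28, -0.93, -0.247], [0.28, -0.93, -0.247], [0.28, -0.93, -0.247]], "turn": [0, 0, 0, 0, 0, 0, 0], "fingers": -1}}

```text
time_s: 5.92
ee_pos: [435.8, -214.2, 249.7]
ee_rot: [179.9, -0.1, -176.7]
force: [0.0, 0.7, 0.8]
gripper_width: 91.2
gripper_force: 0.0
```

```bash
python3 - <<'E'
from fit import *
plan([435,-300,250])
E
```

```text
linear [ 0.0193 -0.2853 -0.0017] turn 0.0 rows 2.0
```

Call:
{"api": "step_arm", "payload": {"linear": [[0.019, -0.16, 0], [0.019, -0.285, 0], [0.019, -0.285, 0], [0.019, -0.285, 0]], "turn": [0, 0, 0, 0]}}

```text
time_s: 6.42
ee_pos: [435.9, -298.5, 250.3]
ee_rot: [179.9, -0.1, -176.5]
force: [-0.0, -0.7, 0.2]
gripper_width: 90.9
gripper_force: 0.0
```

```bash
python3 - <<'E'
from h import *
print(env.state()['ee_pos'],env.state()['qpos'])
grab('wrist','w4.png')
E
```

```text
[ 435.91728847 -298.51484527  250.27785557] [-3.56789408e+01  1.32650467e+01  9.30562468e+01  4.82538048e-02
  7.38029943e+01 -1.29172681e+02]
```

View pics/w4.png

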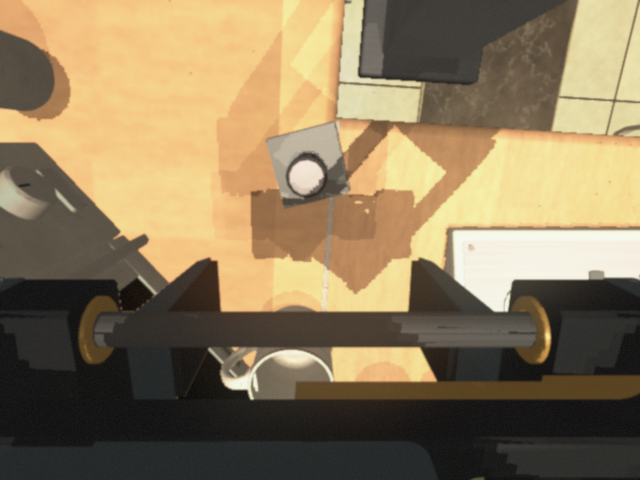

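```bash
python3 - <<'E'
from h import *
g=onz('w4.png',307,174,142);print(g)
c=[onz('w4.png',u,v,48) for u,v in((267,139),(336,122),(347,189),(284,206))];print(np.round(c),np.mean(c,0))
plan([g[0],g[1],180]);plan([g[0],g[1],104])
E
```

```text
[ 388.03969659 -304.70573019  142.        ]
[[ 367. -344.   48.]
 [ 348. -282.   48.]
 [ 408. -267.   48.]
 [ 428. -326.   48.]] [ 387.62551317 -304.77232822   48.        ]
linear [ 0.1603 -0.0113  0.2353] turn 0.0 rows 2.0
linear [ 0.1601 -0.0116  0.4886] turn 0.0 rows 3.0
```

Call:
{"api": "step_arm", "payload": {"linear": [[0.16, -0.012, 0.05], [0.16, -0.012, 0.2], [0.16, -0.012, 0.33], [0.16, -0.012, 0.44], [0.16, -0.012, 0.488], [0.16, -0.012, 0.488]], "turn": [0, 0, 0, 0, 0, 0]}}

```text
time_s: 7.22
ee_pos: [388.0, -305.9, 104.4]
ee_rot: [179.9, -0.0, -176.6]
force: [-0.5, -0.1, 0.9]
gripper_width: 91.2
gripper_force: 0.0
```

Call:
{"api": "step_arm", "payload": {"linear": [[0, 0, 0], [0, 0, 0], [0, 0, 0], [0, 0, 0], [0, 0, 0], [0, 0, 0]], "turn": [0, 0, 0, 0, 0, 0], "fingers": 1, "force": 10}}

```text
time_s: 7.98
ee_pos: [388.0, -306.8, 104.6]
ee_rot: [180.0, -0.0, -176.6]
force: [0.5, -0.7, -0.8]
gripper_width: 33.8
gripper_force: 0.0
```

```bash
python3 - <<'E'
from h import *
s=env.state();print(s['ee_pos'],s['ee_rot'],s['force'],s['torque'],s['gripper_width'])
E
```

```text
[ 387.95682225 -306.8267003   104.59042173] [ 1.79990648e+02 -8.40451867e-04 -1.76630201e+02] [ 0.52382121 -0.66082132 -0.78744193] [ 0.00303051 -0.02107877  0.0154394 ] 33.81597924498279
```

Call:
{"api": "step_arm", "payload": {"linear": [[0, 0, 0], [0, 0, 0], [0, 0, 0], [0, 0, 0]], "turn": [0, 0, 0, 0]}}

```text
time_s: 8.48
ee_pos: [388.0, -306.9, 104.6]
ee_rot: [180.0, 0.0, -176.6]
force: [-0.7, -0.6, -0.1]
gripper_width: 29.7
gripper_force: 10.0
```

```bash
python3 - <<'E'
from h import *
s=env.state();print(s['ee_pos'],s['gripper_force'],s['force'],s['torque'],s['gripper_width'])
E
```

```text
[ 388.00785497 -306.86008384  104.58578399] 9.999950230121613 [-0.68872561 -0.59620598 -0.14132287] [-0.09221932  0.06853838 -0.01446299] 29.7363239829331
```

Call:
{"api": "step_arm", "payload": {"linear": [[0, 0, -0.03], [0, 0, -0.067], [0, 0, -0.067], [0.02, 0, -0.067], [0.04, 0, -0.067], [0.06, 0, -0.067], [0.08, 0, -0.067], [0.095, 0, -0.067], [0.11, 0, -0.067], [0.12, 0, -0.067], [0.12, 0, -0.067], [0.12, 0, -0.067]], "turn": [0, 0, 0, 0, 0, 0, 0, 0, 0, 0, 0, 0]}}

```text
time_s: 9.98
ee_pos: [351.9, -309.0, 124.7]
ee_rot: [180.0, -0.0, -176.6]
force: [1.9, 1.2, 0.1]
gripper_width: 29.8
gripper_force: 10.0
```

```bash
python3 - <<'E'
from h import *
s=env.state();print(s['ee_pos'],s['gripper_force'],s['force'],s['torque'],s['gripper_width'])
E
```

```text
[ 351.86657825 -308.95967705  124.74034116] 9.999988228082657 [1.89078778 1.15802162 0.0917528 ] [ 0.00658462 -0.16297695 -0.01218746] 29.820290620358772
```

Call:
{"api": "step_arm", "payload": {"linear": [[0, 0, -0.04], [0, 0, -0.1], [0, 0, -0.2], [0, 0, -0.25], [0, 0, -0.25], [0, 0, -0.25]], "turn": [0, 0, 0, 0, 0, 0], "force": 25}}

```text
time_s: 10.72
ee_pos: [351.5, -308.5, 198.8]
ee_rot: [179.9, -0.1, -176.6]
force: [0.5, -0.5, -1.9]
gripper_width: 29.8
gripper_force: 25.0
```

```bash
python3 - <<'E'
from h import *
s=env.state();print(s['ee_pos'],s['gripper_force'],s['force'],s['torque'],s['gripper_width'])
for n in('wrist','scene','top'):grab(n,n+'5.png')
w=cv2.imread('pics/wrist5.png')[120:420,160:480]
g=s['ee_pos'];o=[cv2.resize(w,(480,450))]
for n,sz in(('scene5.png',100),('top5.png',100)):
    c=proj(n,[g])[0].astype(int);print(n,c)
    a=cv2.imread('pics/'+n)[c[1]-50:c[1]+50,c[0]-60:c[0]+60];o.append(cv2.resize(a,(270,225),interpolation=cv2.INTER_CUBIC))
cv2.imwrite('pics/m5.png',np.hstack([o[0],np.vstack(o[1:])]))
E
```

```text
[ 351.4719298  -308.45209048  198.83211829] 24.999869763851166 [ 0.51760696 -0.46104646 -1.87918821] [ 0.02760463  0.05348735 -0.00835751] 29.75746526609621
scene5.png [464 325]
top5.png [467 294]
```

View pics/m5.png

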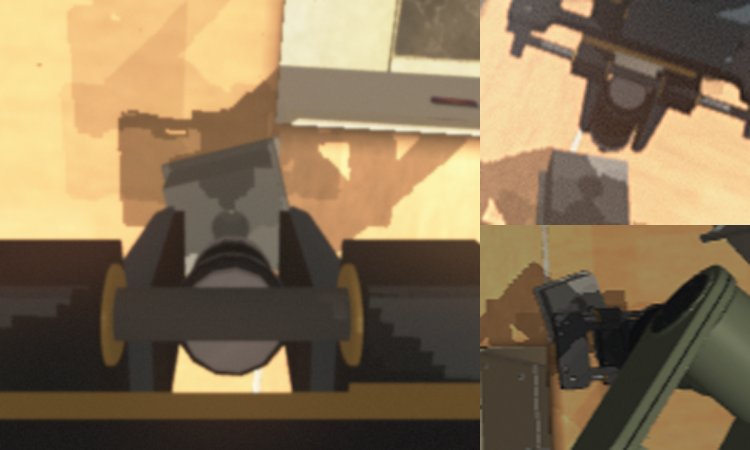

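```bash
python3 - <<'E'
from h import *
s=env.state();T=pose(s)
G=(T@[0,0,-8,1])[:3]
xt=-T[:3,0] # ~world +x console
xt[2]=0
a=np.linspace(0,2*np.pi,60)
for th in(0,10,15,20,25,30):
    t=np.radians(th);ax=-np.sin(t)*xt+np.cos(t)*np.array([0,0,1]);b=np.cos(t)*xt+np.sin(t)*np.array([0,0,1]);yt=T[:3,1]
    out=[]
    for L,r in((29.4,15),(24.4,15),(29.4,14)):
        q=proj('wrist5.png',G+L*ax+r*(np.cos(a)[:,None]*b+np.sin(a)[:,None]*yt))
        q=(q-[160,120])*1.5;out.append((q[:,0].min().round(),q[:,0].max().round(),q[:,1].min().round(),q[:,1].max().round()))
    print(th,[tuple(map(int,o)) for o in out])
E
```

```text
0 [(163, 287, 279, 391), (165, 285, 270, 379), (167, 283, 283, 387)]
10 [(162, 288, 255, 377), (165, 286, 250, 369), (166, 283, 259, 373)]
15 [(162, 288, 243, 369), (165, 286, 241, 362), (166, 284, 247, 364)]
20 [(162, 288, 232, 359), (165, 286, 232, 355), (167, 283, 236, 355)]
25 [(163, 287, 222, 349), (165, 285, 224, 347), (167, 283, 226, 345)]
30 [(163, 287, 212, 338), (165, 285, 216, 338), (167, 283, 216, 333)]
```

```bash
python3 - <<'E'
from h import *
g=cv2.cvtColor(cv2.imread('pics/wrist5.png'),cv2.COLOR_BGR2GRAY)
for c in(306,315,324):print(c,'rows240-319',g[240:320:2,c],'rows345-389',g[344:390:2,c])
for r in(300,304,306,350,354):print(r,g[r,270:360:2])
h=cv2.imread('pics/scene5.png');
s=env.state();T=pose(s);G=(T@[0,0,-8,1])[:3];xt=-T[:3,0]
for th in(0,10,20,30):
    t=np.radians(th);ax=-np.sin(t)*xt+np.cos(t)*np.array([0,0,1])
    print(th,[((proj('scene5.png',G+L*ax)[0]-[404,275])*2.25+[480,0]).round() for L in(29.4,24.4,-54,-64,-100)])
E
```

```text
306 rows240-319 [ 78  75  78  75  78  76  78  81  84  98 102  85  74  70  73  68  67  69
  68  76  83  54  35  31  37  49  33  35  37  37  73  90 101 103 103  97
  60  52  53  55] rows345-389 [ 57  63  95 101 101 100 100 102 103 101  99  88  51 185 225 225 224 226
 220 114  81  83  81]
315 rows240-319 [ 77  77  76  78  75  77  74  77  80  81  97  88  76  73  73  72  68  69
  70  85  65  38  33  32  46  43  33  36  35  58  88 100 101 103 102  97
  60  54  55  56] rows345-389 [ 56  63  97 104 104 102 100 101  97  99  99  93  59 138 223 226 226 226
 220 113  81  82  82]
324 rows240-319 [ 76  79  78  77  90  97 102 104 102 103 103 101  97  82  74  71  70  72
  81  91  89  65  37  30  35  44  34  34  34  37  58  85 100 102 102  96
  59  53  54  54] rows345-389 [ 58  61  94 100 102 100 100  99  98  97  96  69  72 204 227 227 227 227
 221 114  81  82  83]
300 [ 39  38  36  36  35  35  54 153 150  64  37  35  37  39  37  43  57  65
  73  73  78  82  82  88  83  79  73  58  47  38  36  34  33  31  33  58
 105 120  51  34  34  34  34  36  34]
304 [ 36  39  32  36  35  38  42  77  45  38  38  3
[... 435 characters left out ...]
 99 100 101 102 101 100 100  98  97  98
  92  64  42  80  56  37  33  32  37]
354 [ 34  35  34  34  98 222 209  86  46  86  98  99  99  98 100 100  98 101
 100 103 101 101 103 101 100  99  98 100  97 100  99 100  96  97  95  80
  47  70 183 221 127  32  37  36  34]
0 [array([627.,  82.]), array([625.,  86.]), array([602., 149.]), array([599., 156.]), array([590., 182.])]
10 [array([625.,  87.]), array([624.,  91.]), array([605., 139.]), array([603., 144.]), array([596., 164.])]
20 [array([623.,  94.]), array([622.,  96.]), array([609., 128.]), array([607., 132.]), array([602., 144.])]
30 [array([621., 100.]), array([620., 101.]), array([612., 117.]), array([611., 118.]), array([608., 124.])]
```

```bash
python3 - <<'E'
from h import *
s=env.state();T=pose(s);G=(T@[0,0,-8,1])[:3];xt=-T[:3,0];yt=T[:3,1];z=np.array([0,0,1])
a=np.linspace(0,2*np.pi,90)
def circ(n,th,L,r):
    t=np.radians(th);ax=-np.sin(t)*xt+np.cos(t)*z;b=np.cos(t)*xt+np.sin(t)*z
    return proj(n,G+L*ax+r*(np.cos(a)[:,None]*b+np.sin(a)[:,None]*yt))
for dl in(0,-8):
  for th in(5,10,15,20,25,30):
    f=lambda L,r:np.r_[circ('wrist5.png',th,L+dl,r)[:,1].min(),circ('wrist5.png',th,L+dl,r)[:,1].max()].round(1)
    print(dl,th,'cap12.3',f(29.4,12.3),'griptop',f(24.4,15),'gripbot',f(-54.6,15),'collar',f(-64.6,16),'foot',f(-100,5))
E
```

```text
0 5 cap12.3 [305.1 369.5] griptop [293.4 369.4] gripbot [250.7 301. ] collar [245.7 297.2] foot [251.9 265.9]
0 10 cap12.3 [297.3 364.2] griptop [286.9 365.7] gripbot [258.5 309.6] collar [254.7 306.8] foot [264.1 278.3]
0 15 cap12.3 [289.6 358.2] griptop [280.6 361.3] gripbot [266.5 318.2] collar [263.8 316.5] foot [276.5 290.8]
0 20 cap12.3 [282.2 351.7] griptop [274.7 356.4] gripbot [274.6 326.9] collar [273.  326.3] foot [289.  303.4]
0 25 cap12.3 [275.2 344.7] griptop [269.3 351. ] gripbot [282.9 335.7] collar [282.3 336.2] foot [301.6 316.2]
0 30 cap12.3 [268.7 337.3] griptop [264.3 345.2] gripbot [291.3 344.4] collar [291.8 346.2] foot [314.3 329.1]
-8 5 cap12.3 [297.9 359. ] griptop [287.1 359.3] gripbot [248.  296.7] collar [243.3 293.2] foot [249.6 263.3]
-8 10 cap12.3 [292.3 355.6] griptop [282.6 357.3] gripbot [256.7 306.1] collar [253.1 303.5] foot [262.5 276.2]
-8 15 cap12.3 [286.9 351.7] griptop [278.5 354.9] gripbot [265.6 315.5] collar [263. 314.] foot [275.4 289.3]
-8 20 cap12.3 [281.8 347.4] griptop [274.7 352. ] gripbot [274.6 325.1] collar [273.  324.6] foot [288.5 302.6]
-8 25 cap12.3 [277.  342.7] griptop [271.3 348.7] gripbot [283.8 334.7] collar [283.2 335.3] foot [301.8 315.9]
-8 30 cap12.3 [272.6 337.6] griptop [268.2 345.1] gripbot [293.  344.4] collar [293.5 346. ] foot [315.1 329.5]
```

Call:
{"api": "step_arm", "payload": {"linear": [[0, 0, 0.1], [0, 0, 0.2], [0, 0, 0.25], [0, 0, 0.25], [0.006, 0, 0.25], [0.012, 0, 0.25], [0.017, 0, 0.25], [0.017, 0, 0.25], [0.017, 0, 0.25]], "turn": [0, 0, 0, 0, 0, 0, 0, 0, 0], "force": 10}}

```text
time_s: 12.0
ee_pos: [347.2, -309.5, 125.1]
ee_rot: [-180.0, 0.0, -176.6]
force: [0.8, -0.1, -0.1]
gripper_width: 29.8
gripper_force: 10.0
```

Call:
{"api": "step_arm", "payload": {"linear": [[0, 0, -0.04], [0, 0, -0.1], [0, 0, -0.2], [0, 0, -0.25], [0, 0, -0.25], [0, 0, -0.25]], "turn": [0, 0, 0, 0, 0, 0], "force": 25}}

```text
time_s: 12.75
ee_pos: [346.3, -308.8, 199.2]
ee_rot: [179.9, -0.1, -176.6]
force: [-0.5, 0.3, -1.0]
gripper_width: 29.6
gripper_force: 25.0
```

```bash
python3 - <<'E'
from h import *
s=env.state();print(s['ee_pos'],s['force'],s['torque'])
grab('wrist','wrist6.png')
g=cv2.cvtColor(cv2.imread('pics/wrist6.png'),cv2.COLOR_BGR2GRAY)
for c in(306,315,324):print(c,'rows250-319',g[250:320,c],'rows345-379',g[344:380,c])
E
```

```text
[ 346.25762285 -308.80395313  199.17574893] [-0.5069535   0.25029566 -1.02030596] [0.01805335 0.04908305 0.07817938]
306 rows250-319 [ 75  76  75  74  76  76  78  79  81  82  92  97 102 103 100  99  99  94
  84  77  74  73  70  68  68  70  67  67  69  68  69  68  69  77  79  66
  48  38  42  47  41  35  34  32  35  37  34  48  70  86  92  98 102 103
 104 102 104 103 103 104  95  78  61  54  53  54  55  53  56  56] rows345-379 [ 59  55  63  82  98 103 104 103 105 105 105 107 104 105 105 104 104 101
 101  99  87  65  45  55 123 202 225 228 226 226 226 226 226 224 224 223]
315 rows250-319 [ 76  76  76  76  76  75  77  77  75  77  78  79  78  78  78  93  99  95
  92  91  92  84  78  72  70  70  68  68  70  68  70  71  78  75  63  46
  32  38  47  49  34  32  34  38  35  42  58  76  88  96 101 104 102  99
 104 103 104 104 102 104  99  81  61  51  54  55  54  54  54  55] rows345-379 [ 57  57  65  84 100 103 105 105 105 105 106 101 102 102  99 103 103 101
 101 100  96  83  63  48 106 187 221 226 225 224 224 226 225 227 226 226]
324 rows250-319 [ 80  84  91  95 103 106 103 104 102 103 102 103 104 103 104 105 102 104
 101  98  94  87  83  74  70  71  69  70  71  72  74  76  83  90  89  78
  58  40  34  40  38  32  32  33  39  35  39  38  55  72  88  98 101 103
 104 103 104 103 102 103  99  80  61  54  52  54  51  53  56  53] rows345-379 [ 59  58  63  82  97 102 105 104 102 103 103 100 101 103 101 100  98  99
  96  87  72  51  47  95 170 217 227 228 227 226 226 226 227 227 227 227]
```

```bash
cat >> fit.py <<'E'
def tcp_for(depth,th=18.5,off=(4.3,1.8)):  # TCP for foot at depth mm below free key top (neg = above)
    p=np.load('p.npy');xt=np.array([np.cos(p[2]),np.sin(p[2]),0]);yt=np.array([-xt[1],xt[0],0])
    K=world(p,P(-80,0,14-depth))[0];t=np.radians(th)
    return K-(off[0]+100.6*np.sin(t))*xt-off[1]*yt+np.array([0,0,100.6*np.cos(t)-8])
E
python3 - <<'E'
from fit import *
print(tcp_for(-20),tcp_for(0));t=tcp_for(-20);plan([t[0],t[1],200],180+3.46);plan(t)
E
```

```text
[471.47576622 -77.53069811 168.65090882] [478.30373292 -77.11840924 149.8570564 ]
linear [-0.462   0.7448 -0.0032] turn -0.0002 rows 5.0
linear [-0.4622  0.7447  0.1013] turn 0.0 rows 5.0
```

Call:
{"api": "step_arm", "payload": {"linear": [[-0.08, 0.13, 0], [-0.19, 0.3, 0], [-0.3, 0.48, 0], [-0.4, 0.64, 0], [-0.462, 0.745, 0], [-0.462, 0.745, 0.05], [-0.462, 0.745, 0.1], [-0.462, 0.745, 0.1], [-0.462, 0.745, 0.1]], "turn": [0, 0, 0, 0, 0, 0, 0, 0, 0]}}

```text
time_s: 13.92
ee_pos: [471.9, -78.9, 169.7]
ee_rot: [180.0, -0.0, -176.7]
force: [-0.2, -0.7, -1.4]
gripper_width: 29.8
gripper_force: 25.0
```

```bash
python3 - <<'E'
from fit import *
s=env.state();print(s['ee_pos'],s['force'],s['torque'])
grab('scene','s7.png');grab('wrist','w7.png');grab('top','t7.png')
p=np.load('p.npy');d=tcp_for(-20)-s['ee_pos'];print('err',d)
K=world(p,P(-80,0,14))[0]
o=[]
for n,sc in(('s7.png',7),('w7.png',2),('t7.png',7)):
    c=proj(n,K)[0];print(n,c,'foot pred',proj(n,K+20*world([0,0,p[2]],n_:=np.array([-s20,0,c20]))[0]-d)[0])
    h=int(380/sc/2*1.0);v=int(560/sc/2);x,y=c.astype(int)
    y0,x0=max(0,y-v),max(0,x-h);print(x0,y0)
    o.append(cv2.resize(cv2.imread('pics/'+n)[y0:y+v,x0:x+h],(380 if sc!=2 else 380,560),interpolation=cv2.INTER_CUBIC))
cv2.imwrite('pics/m7.png',np.hstack(o[:2]))
E
```

```text
[471.91981445 -78.88272447 169.65848808] [-0.17123806 -0.65159231 -1.41682795] [0.06044045 0.03980244 0.00092743]
err [-0.44404823  1.35202636 -1.00757926]
s7.png [368.27274519 266.07889647] foot pred [368.48044136 262.11259464]
341 226
w7.png [316.26541663 294.59610235] foot pred [314.48401637 297.19459746]
221 154
t7.png [365.2247499  237.01939385] foot pred [366.4182899  238.60890399]
338 197
```

View pics/m7.png

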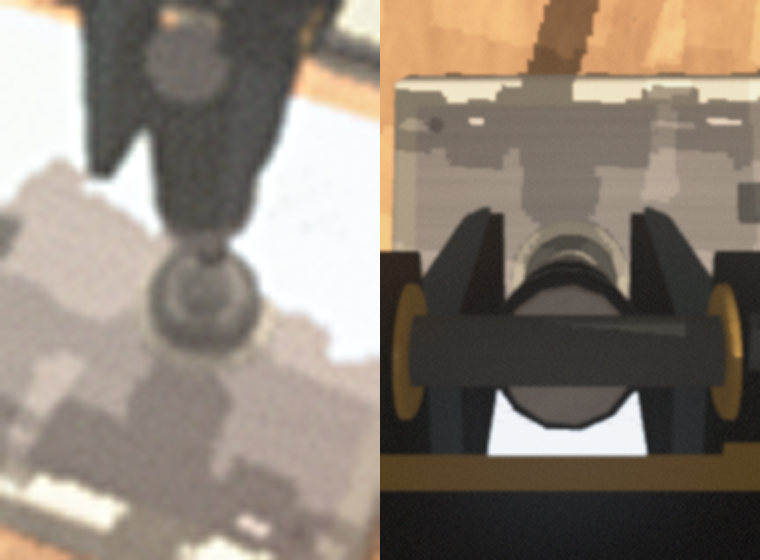

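```bash
python3 - <<'E'
from fit import *
plan(tcp_for(-3)-[0,.3,0]);plan(tcp_for(5)-[0,.3,0]);print(env.state()['force'])
E
```

```text
linear [-0.0165  0.0026  0.0585] turn 0.0 rows 1.0
linear [-0.0256  0.0026  0.0836] turn 0.0 rows 1.0
[-0.1393125  0.6973305 -1.4367947]
```

Call:
{"api": "step_arm", "payload": {"linear": [[-0.005, 0.003, 0.02], [-0.011, 0.003, 0.04], [-0.016, 0.003, 0.058], [-0.016, 0.003, 0.058], [-0.016, 0.003, 0.058]], "turn": [0, 0, 0, 0, 0]}}

```text
time_s: 14.7
ee_pos: [477.0, -76.8, 152.3]
ee_rot: [180.0, 0.0, -176.6]
force: [-0.3, 0.5, -0.8]
gripper_width: 29.7
gripper_force: 25.0
```

```bash
cat > rd.py <<'E'
from fit import *
F=[];X=[];Q=[]
for i in range(8):
    cams.grab_frame('top');s=env.state();F.append(s['force']);X.append(s['ee_pos']);Q.append(s['torque'])
print(s['time_s'],'F',np.mean(F,0).round(2),'sd',np.std(F,0).round(2),'X',np.mean(X,0).round(2),'Q',np.mean(Q,0).round(3))
x=np.mean(X,0);p=np.load('p.npy');nw=world([0,0,p[2]],n)[0]
print('depth along n',-(x-tcp_for(0))@nw)
E
python3 rd.py
```

```text
15.1 F [-0.02 -0.01 -1.1 ] sd [0.49 0.31 0.5 ] X [476.99 -76.81 152.48] Q [0.027 0.035 0.011]
depth along n -2.9052109721735304
```

Call:
{"api": "step_arm", "payload": {"linear": [[-0.003, 0, 0.008], [-0.006, 0, 0.016], [-0.006, 0, 0.016], [-0.006, 0, 0.016]], "turn": [0, 0, 0, 0]}}

```text
time_s: 15.6
ee_pos: [478.8, -76.7, 147.7]
ee_rot: [-180.0, 0.0, -176.6]
force: [-0.2, -0.5, -0.0]
gripper_width: 29.4
gripper_force: 25.0
```

```bash
python3 rd.py
```

```text
16.0 F [-0.42 -0.17  0.9 ] sd [0.39 0.31 0.6 ] X [478.78 -76.73 147.63] Q [-0.029  0.024  0.002]
depth along n 2.259066302957302
```

Call:
{"api": "step_arm", "payload": {"linear": [[-0.001, 0, 0.003], [-0.002, 0, 0.006], [-0.002, 0, 0.006], [-0.002, 0, 0.006], [-0.002, 0, 0.006], [-0.002, 0, 0.006]], "turn": [0, 0, 0, 0, 0, 0]}}

```text
time_s: 16.75
ee_pos: [479.4, -76.7, 145.8]
ee_rot: [-180.0, 0.0, -176.6]
force: [0.0, -0.3, 3.5]
gripper_width: 29.4
gripper_force: 25.0
```

```bash
python3 rd.py; python3 - <<'E'
from h import *
grab('scene','s8.png');grab('wrist','w8.png')
a=cv2.imread('pics/s8.png')[205:305,260:420];b=cv2.imread('pics/w8.png')[140:440,160:560]
cv2.imwrite('pics/m8.png',np.hstack([cv2.resize(a,(480,300),interpolation=cv2.INTER_CUBIC),cv2.resize(b,(320,300))]) )
k=cv2.imread('pics/s8.png')[240:290,340:400];cv2.imwrite('pics/m8.png',np.hstack([cv2.resize(k,(480,400),interpolation=cv2.INTER_CUBIC),cv2.resize(b,(320,400))]))
g=cv2.cvtColor(cv2.imread('pics/w8.png'),cv2.COLOR_BGR2GRAY)
print(g[270:310,315],g[355:375,315])
E
```

```text
17.15 F [-0.33 -0.28  2.43] sd [0.27 0.33 0.26] X [479.37 -76.68 145.76] Q [-0.061 -0.034 -0.028]
depth along n 4.222195860855169
[128 127 119  93  74  72  70  72  73  73  78  85  79  70  57  41  36  40
  46  44  35  33  31  36  36  39  51  68  81  85  89  89  90  89  89  91
  91  91  93  91] [ 92  91  90  90  90  91  91  91  89  86  73  54  47 123 219 241 244 244
 244 245]
```

View pics/m8.png

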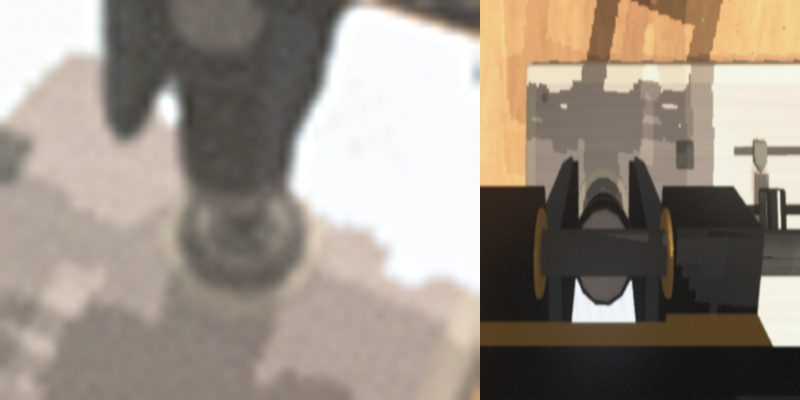

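The foot sits at about (243,225) in the scene crop, near the middle of the ring. The net push is about 3.6 N, so the key is about half way in. The gauge tilt hasn't changed and the fader is still at the pointer, so I'm handing the job in.

```bash
python3 -c "
from workcell import env
print(env.job_done())"
```

```text
the job is handed in; nothing more can be done
None
```

I handed the job in with the fader set about 1 mm from the pointer and the gauge held on the key's ringed spot, pressing at about 3.6 N (key about half way in). I measured the gauge about 1.5° off square, well inside the 6.3° limit, nothing touched the jars or mug as far as I could tell, and the hand-in gave no verdict.

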